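# Draw the storage chamber's door tight with its T-handle latch

### The arm

A 6-joint arm with a two-finger parallel gripper is mounted at the origin on a cart in front of the work surface, level with it; the furniture and walls round the work are solid. World frame = base frame: x ahead of the robot, y to its left, z up, the work surface at z = 0. Lengths are in mm, angles in rad, forces in N, time in s.
With the tool pointing down it reaches from about 350 to 775 mm from the base axis. Payload 7.3 kg.
Tool frame: the origin (TCP) lies at the centre of the arm's flange, where the gripper is bolted on; the fingertips stand 178 mm ahead of it and the grasp point (between the pads) lies 159 mm ahead of it; z points along the fingers, y is the direction in which the jaws open and shut (so a half turn about z gives the same grasp; the last joint's range is limited). The gripper opens to 92 mm and grips with 3 to 60 N. Pads are 19 mm wide; open, the fingers measure 130 mm over their backs; the gripper's body (75 mm by 190 mm) begins 47 mm behind the grasp point.
Start: joints at [1.045, 0.342, 1.524, -0, 1.275, -0.146], TCP at [194.615, 487.599, 404.741] pointing down, gripper open.
Joint ranges: [-2.53, 2.53], [-0.77, 2.02], [0.04, 2.7], [-1, 4.14], [0.28, 2.66], [-3.11, 3.11]. Speed limits (rad/s): [2.57, 2.57, 3.14, 3.14, 3.14, 3.14].

### API

Orientations are given as [roll, pitch, yaw] about the fixed x, y, z axes, in that order (R = Rz(yaw) Ry(pitch) Rx(roll)).
In Python, from plant import status, viewer, ticket gives the robot as it stands.
- The arm moves only by the tool play_rows, never from a script. Its argument "commands" is a list of rows, each an object with "offset": the shift along the tool's x, y, z in m, a list of three; "twist": the turn about the tool's z in degrees. A call has 1 to 5 rows; each row shifts and turns the commanded pose from where the row before left it, along the tool's axes as they then stand; what a row does not reach is not made up. A row lasts 1/10 s, in which the tool goes at most 50 mm and 8.59 degrees, less where a joint would pass 70% of its speed; a pose out of reach is approached as far as the arm can. A call with a gripper value outside its range is refused whole. "jaw" is the closure in counts, from 0 (fully open) to 255 (shut), set as the call begins (left out, the last holds). The fingers move at their own pace and stop on an object; the grip force is fixed at half the most. Time passes only in rows, so rows that do not move let the fingers close. It gives the time, the measured TCP pose, the force and the opening at its end, in the units of the state.
- status.get_obs(): the state, without advancing time (a new reading comes with each control period).
- viewer.capture(name): name is "side" or "top"; returns the picture (420x560x3 uint8, red, green, blue); there is no depth.
- viewer.camera_params(name): a dict with "fov_y" (degrees; the focal length in pixels is half the picture's height over the tangent of half this angle, whatever the lens; pixels are square), "cx", "cy" (the principal point, pixels), "D" ([k1, k2, p1, p2, k3] as OpenCV has them; the pictures are not rectified), "rvec" (rotation vector, rad) and "tvec" (3), from world to camera coordinates, as OpenCV has them. Camera axes: x right, y down, z forward; pixel columns grow to the right and rows downward; lengths in mm; the calibration is good to about 2 mm. A picture is of the moment at which its call begins. camera_params takes no time and is no camera call.
- ticket.close_job(): hands the job in, once; it reports no verdict.
The state is a dict: "time": time; "joint_positions": joint angles; "dq": joint speeds; "tau": joint torques, N m; "tool_pos": TCP position; "tcp_rot": TCP orientation; "contact_force": force on the tool from outside, world axes, zero at the start; "moment": the same for the moment, N m; "grip_width": finger opening in mm.
Only numpy, scipy, OpenCV 4.12 (cv2) and the standard library are available. Lean on these libraries where they do the work, as an engineer would, in place of code of your own. Each camera call takes 0.05 s, during which the arm holds its last target.

### The job

The dry-storage chamber's sloping door stands ajar with its latch turned the wrong way, so that the cam would foul the frame. Turn the T-handle back to open, swing the door shut onto its gasket, then press it in and turn the T-handle fully clockwise until the latch has drawn the door tight, without forcing a jammed cam; let go, and leave the things round the chamber undisturbed.

Things in the scene. Friction and masses are not known exactly. Their poses are not given: they have to be found in the camera images.
- chamber: White dry-storage chamber, fixed, 226 deep x 232 wide x 145 mm high. Origin at its underside, 121 mm behind its front, midway across; x to its back, y to its left seen from the front, z up. The front is low (60 mm) and the face slopes up to the back at 25 degrees from level: with the door shut, the face's outward normal leans 25 degrees from vertical towards the front.
- door_hinge (a point): Middle of the door's hinge axis, at the face's high far edge: 46.9 mm behind (+x) and 150.3 mm above the chamber's origin. Axes turn with the door: x up along the door to the hinge, y along the hinge to the left, z straight out of the door. The door is a windowed panel 200 wide x 10 mm thick, reaching from 5 to 185 mm from the hinge; the axis lies in its mid-plane.
- door (a joint): Door angle, rad: 0 = drawn tight, positive = open (lower edge swings up, normal turns towards vertical and past it to the back). A stiff hinge (0.6 N m) keeps the door where it is left. It meets the gasket at about 0.045; pushed in and let go unlatched, it springs back to about 0.04. Hard stop at -0.012.
- gasket_front (a point): Middle of the black rubber gasket's front strip, on the chamber's rim 175 mm from the hinge. It gives 8 mm and pushes the door back with 3 N on meeting and about 16 N at door angle 0. Some 12 N pressed at the latch along the face's normal gets the cam under its keeper; about 16 N there pushes the door to 0 without the latch.
- latch_bar (a point): Centre of the T-handle's bar: dark steel, 90 long x 16 wide x 16 mm thick, centred on the latch's axis on a 14 mm stem, 40 mm out from the door's mid-plane (27 mm clear under it). The axis is square to the door, 145 mm from the hinge, midway across. Its x axis lies along the bar towards the cam's end, z out of the door.
- latch (a joint): Latch angle, rad: 0 = open, 1.9 = fully home (hard stops); grows clockwise looking at the door from outside. At 1.9 the cam's end of the bar points straight down the door to its lower edge. Turning takes 0.12 N m when free, up to about 0.4 N m under the keeper; it stays where it is left.
- keeper: Steel lug under the middle of the front rim, behind the door; origin at its centre. Above latch 0.6 the cam strikes it: with the door open it meets its outside and the door cannot shut past about 0.12 rad; with the door down but not pressed in it jams on its blunt edge at about 0.64. With the door pressed in, it passes under, draws the door in up to about 1.63, then runs level to 1.9.
- cam: The latch's cam behind the door: a square-edged steel tongue 43 mm long, 12 wide, 10 thick, parallel to the bar; origin on the latch's axis, 33 mm behind the door's mid-plane; x along the tongue. When it goes under the keeper properly they press on each other with under 30 N; a jammed cam must not be forced.
- buffer_bottle: Bystander: bottle 68 x 68 x 139 mm, beside the chamber on its left; origin at its foot.
- amber_bottle: Bystander: brown bottle 55 x 55 x 119 mm, right of the chamber; origin at its foot.
- beaker: Bystander: beaker 53 x 53 x 70 mm, right of the chamber; origin at its foot.
- tape_roll: Bystander: tape roll 72 x 72 x 19 mm lying flat before the chamber; origin at its underside.
- dish: Bystander: dish 60 x 60 x 15 mm before the chamber; origin at its underside.

How it is judged (in metres and radians):
On the way, in this order (a step that is already met when the one before it is completed fails the run):
1. the door lies on its gasket with the latch still open (value of joint door below 0.06 rad and value of joint latch below 0.68 rad), for 0.1 s.
2. the latch is turned home and has drawn the door tight (value of joint latch above 1.7 rad and value of joint door below 0.015 rad), for 0.2 s.
At the end, for the whole second after the job is handed in: The latch is turned home (over 1.7 of 1.9 rad), the door is drawn tight (under 0.015 rad) and stays so when let go, and no bystander has been shifted by more than 30 mm or tipped (all of step 2 and velocity of joint door between -0.02 and 0.02 rad/s and velocity of joint latch between -0.05 and 0.05 rad/s); the robot touches nothing.
It fails at once if the cam is forced against its keeper (contact force between cam and keeper above 60 N).
It fails at once if a thing standing round the chamber is shifted by more than 30 mm or tipped over (distance of any of buffer_bottle, amber_bottle, beaker, tape_roll, dish from where it was at the start of the episode above 0.03 m or angle between any of buffer_bottle, amber_bottle, beaker, tape_roll, dish's own z axis and vertical above 0.4 rad).
It also fails if it takes over 48 s, if anything falls off the work surface, if the arm or the gripper's body presses on something with over 40 N, if the wrist force passes 120 N, or if a joint passes its speed limit or range.

## Working session

There is one attempt and no reset: what is moved stays moved. The work goes in short steps, Python scripts to look and compute and a tool call to move; the robot and the scene stay as the last step left them, time stands still between calls to the robot, and variables do not carry over. Pictures are saved under pics/ and viewed, and the job is handed in when it is done.

Besides the shell and the picture viewer there is one more tool, called after "Call:" by a JSON object that holds its "fn" and its "kwargs", one argument or row to a line. play_rows: Moves the arm, as the interface text tells. Its arguments: {"type":"object","properties":{"commands":{"type":"array"},"jaw":{"type":"number"}},"required":["commands"]}

```bash
ls; mkdir -p pics
python3 - <<'E'
from plant import status, viewer
import cv2
for n in ("side","top"):
    im=viewer.capture(n); cv2.imwrite(f"pics/{n}0.png",im[:,:,::-1])
    print(n,viewer.camera_params(n))
print(status.get_obs())
E
```

```text
pics
side {'fov_y': 57.34679207650073, 'cx': 286.73439981186937, 'cy': 207.23618977754114, 'D': array([-0.0632825,  0.       ,  0.       ,  0.       ,  0.       ]), 'rvec': array([ 2.3255338 , -1.17589206,  0.35976184]), 'tvec': array([-335.31603842,  491.692007  ,  661.47076436])}
top {'fov_y': 45.44434571964671, 'cx': 282.0961988127666, 'cy': 215.17145035596715, 'D': array([-0.03674677,  0.        ,  0.        ,  0.        ,  0.        ]), 'rvec': array([ 2.14180902, -2.09733175,  0.20007332]), 'tvec': array([  11.63626531,  596.8978444 , 1016.97518157])}
{'time': 0.1, 'joint_positions': array([ 1.04498421e+00,  3.42648509e-01,  1.52487841e+00, -3.67246994e-06,
        1.27540646e+00, -1.45986956e-01]), 'dq': array([ 0.00091808, -0.000864  , -0.00257637,  0.00084836,  0.00126285,
       -0.00167029]), 'tau': array([ 1.28996486e-03, -4.32003129e+01, -2.44697410e+01,  7.19611812e-02,
        5.26505650e-02, -4.76084111e-06]), 'tool_pos': array([194.56599331, 487.49804875, 404.13169454]), 'tcp_rot': array([-3.14026568e+00, -1.91558627e-04,  2.76176844e+00]), 'contact_force': array([-0.42269933, -0.43097958,  0.17403057]), 'moment': array([-0.02970748,  0.0042777 ,  0.02403977]), 'grip_width': 92.04240688206961}
```

View pics/side0.png

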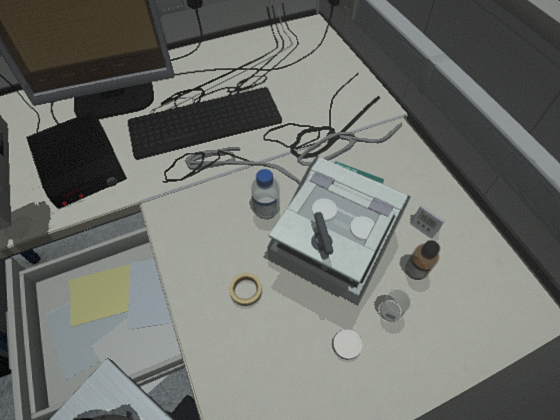

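View pics/top0.png

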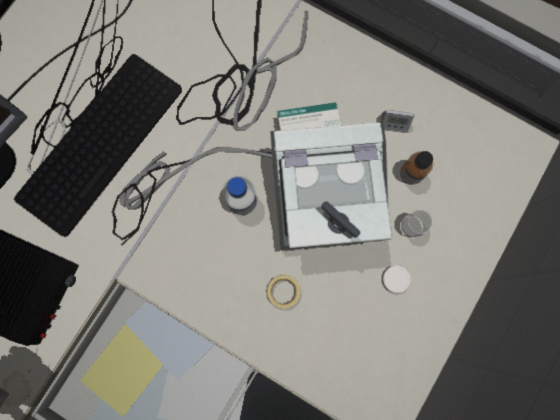

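The side view shows the chamber at about (340,230), with the dark T-bar from (317,213) to (327,255). In the top view the bar runs from (320,205) to (358,235), and the hinge blocks are at (296,157) and (366,152). I'll enlarge both to pick the corners.

```bash
cat > h.py <<'E'
import numpy as np, cv2
from plant import status, viewer
def cam(n):
    p=viewer.camera_params(n); f=210/np.tan(np.radians(p['fov_y']/2))
    K=np.array([[f,0,p['cx']],[0,f,p['cy']],[0,0,1.]]); R=cv2.Rodrigues(p['rvec'])[0]
    return K,p['D'],R,p['tvec'],p['rvec']
def ray(n,uv):
    K,D,R,t,_=cam(n)
    u=cv2.undistortPoints(np.array(uv,float).reshape(-1,1,2),K,D).reshape(-1,2)
    d=np.c_[u,np.ones(len(u))]@R
    return -R.T@t, d/np.linalg.norm(d,axis=1)[:,None]
def plane(n,uv,z):
    o,d=ray(n,uv); return o+d*((z-o[2])/d[:,2])[:,None]
def tri(a,b):
    o1,d1=ray('side',a);o2,d2=ray('top',b); out=[]
    for x,y in zip(d1,d2):
        s=np.linalg.lstsq(np.c_[x,-y],o2-o1,rcond=None)[0]
        p,q=o1+s[0]*x,o2+s[1]*y; out.append(np.r_[(p+q)/2,np.linalg.norm(p-q)])
    return np.array(out)
def proj(n,P):
    K,D,R,t,r=cam(n); return cv2.projectPoints(np.array(P,float).reshape(-1,1,3),r,t,K,D)[0].reshape(-1,2)
E
python3 - <<'E'
from h import *
print(proj('side',[[0,0,0],[400,0,0],[400,100,0],[500,0,0]]),proj('top',[[0,0,0],[400,0,0],[400,100,0],[500,0,0]]))
for n in('side','top'): print(ray(n,[[280,210]]))
a=cv2.imread('pics/side0.png')[145:305,250:450];b=cv2.imread('pics/top0.png')[115:255,265:400]
cv2.imwrite('pics/s0c.png',cv2.resize(a,None,fx=3.7,fy=3.7,interpolation=2)[:600])
cv2.imwrite('pics/t0c.png',cv2.resize(b,None,fx=4.2,fy=4.2,interpolation=2)[:600])
E
```

```text
[[102.049148   478.05014354]
 [241.70672264 308.47726185]
 [207.97080783 282.9546515 ]
 [269.44926305 274.52122815]] [[287.76144057 505.77762898]
 [291.29144654 308.77477398]
 [245.50191952 307.77843698]
 [292.09310451 263.01212518]]
(array([ 234.71064575, -235.79474071,  825.25947464]), array([[ 0.4296556 ,  0.32834354, -0.84118166]]))
(array([ 392.41301479,   18.80223216, 1111.89903369]), array([[ 0.20002728,  0.00937541, -0.97974547]]))
```

View pics/s0c.png

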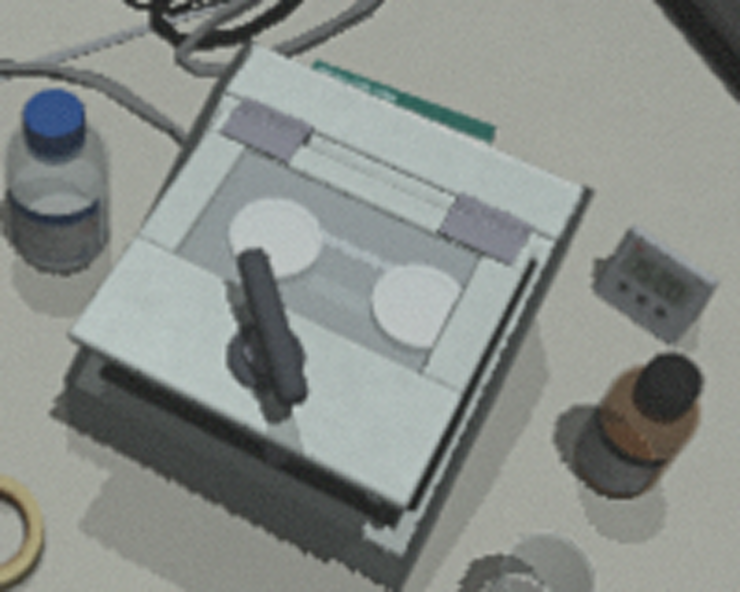

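View pics/t0c.png

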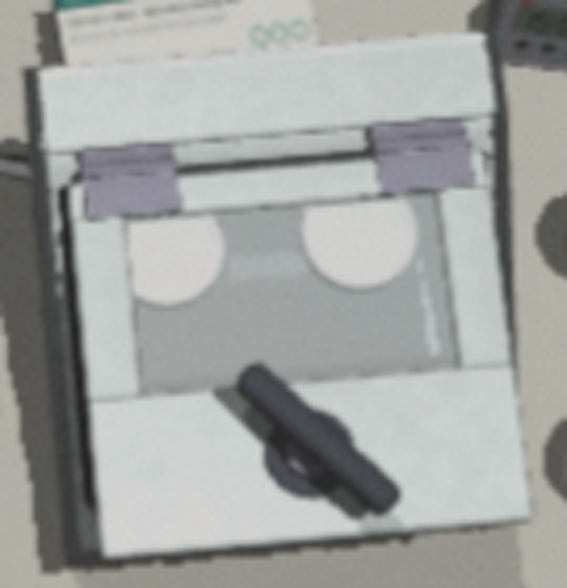

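The crops show these features:
- **Door's lower corners:** side crop (70,337) and (410,505); top crop (103,556) and (528,519).
- **Bar ends:** side (252,255) and (293,397); top (253,378) and (385,497).
- **Chamber's back top corners:** side (250,43) and (592,188); top (40,70) and (490,35).

Next I'll triangulate them.

Run:
```python
from h import *
np.set_printoptions(precision=2,suppress=True)
S=lambda L:np.array(L,float)/3.7+[250,145]
T=lambda L:np.array(L,float)/4.2+[265,115]
s=S([[70,337],[410,505],[252,255],[293,397],[250,43],[592,188],[135,236],[455,385]])
t=T([[103,556],[528,519],[253,378],[385,497],[40,70],[490,35],[92,400],[514,368]])
P=tri(s,t); print(P)
bl,br=P[4,:3],P[5,:3]; print('back width',np.linalg.norm(bl-br))
yv=(bl-br)[:2]; yaw=np.arctan2(yv[1],yv[0])-np.pi/2; print('yaw back',yaw)
d=(P[0]-P[1])[:2]; print('yaw door',np.arctan2(d[1],d[0])-np.pi/2, np.linalg.norm((P[0]-P[1])[:3]))
# chamber origin from back corners: local (105,+-116)
x=np.array([np.cos(yaw),np.sin(yaw)]); print('org', (bl+br)[:2]/2-105*x, 'hinge',(bl+br)[:2]/2-(105-46.9)*x)
h=(bl+br)[:2]/2-(105-46.9)*x
for i in (0,1,2,3,6,7):
    q=P[i,:2]-h; print(i,'local from hinge x,y,z',q@x,q@[-x[1],x[0]],P[i,2]-150.3)
```

```text
[[ 515.54    7.86  152.15    0.61]
 [ 537.41 -188.28  156.29    4.57]
 [ 589.65  -56.37  201.35    0.28]
 [ 539.28 -115.93  189.48    0.32]
 [ 747.87   43.73  152.4     3.48]
 [ 772.95 -175.37  152.18    3.2 ]
 [ 586.26   15.01  158.56    1.52]
 [ 602.04 -177.06  174.5     1.41]]
back width 220.52655399491215
yaw back 0.11401638427156557
yaw door 0.11105398181176596 197.39469756498212
org [656.09 -77.76] hinge [702.69 -72.43]
0 local from hinge x,y,z -176.80120450430175 101.05593046078737 1.8469436065359446
1 local from hinge x,y,z -177.3858371153374 -96.29433127993521 5.994114009251689
2 local from hinge x,y,z -110.47745020400427 28.818510397720694 51.05044782587652
3 local from hinge x,y,z -167.29782056713873 -24.631405831179286 39.17928394184344
6 local from hinge x,y,z -105.72543904653112 100.11552235811011 8.261388410840937
7 local from hinge x,y,z -111.8933335605 -92.50056885695902 24.202180586672114
```

Run:
```python
import cv2,numpy as np
a=cv2.imread('pics/side0.png');b=cv2.imread('pics/top0.png')
def crop(im,x0,y0,w,h,k,name):
    c=cv2.resize(im[y0:y0+h,x0:x0+w],None,fx=k,fy=k,interpolation=cv2.INTER_CUBIC)
    for i in range(0,w,10):
        cv2.line(c,(i*k,0),(i*k,6),(0,0,255),1); cv2.putText(c,str(x0+i),(i*k,16),0,.35,(0,0,255))
    for j in range(0,h,10):
        cv2.line(c,(0,j*k),(6,j*k),(0,0,255),1); cv2.putText(c,str(y0+j),(8,j*k+4),0,.35,(0,0,255))
    cv2.imwrite(name,c)
crop(a,262,205,110,95,7,'pics/s1.png'); crop(b,265,190,132,75,6,'pics/t1.png')
crop(a,300,148,115,80,6,'pics/s2.png'); crop(b,265,115,132,75,6,'pics/t2.png')
```

```text
(no output)
```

View pics/s1.png

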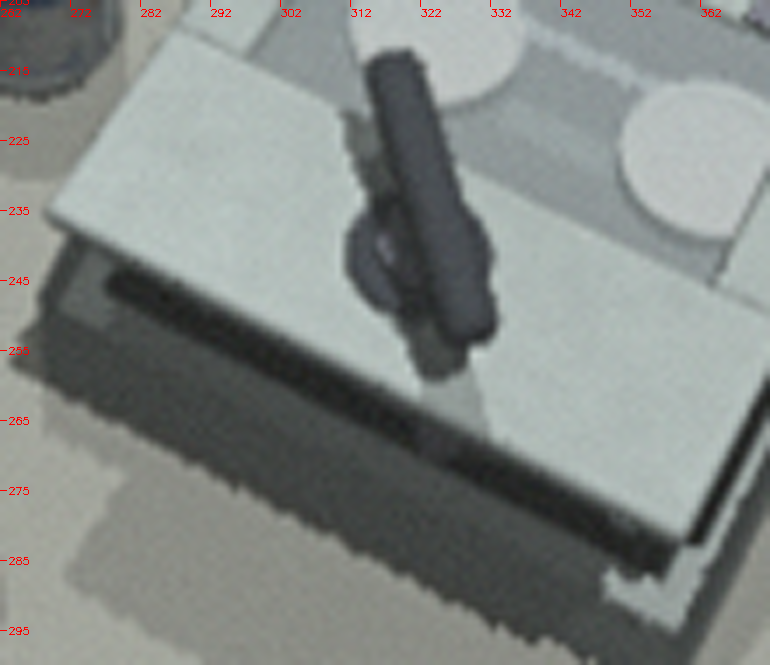

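View pics/t1.png

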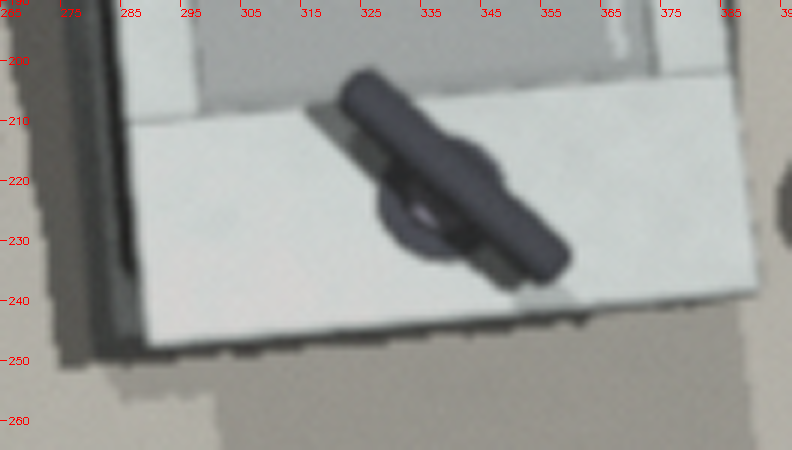

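View pics/s2.png

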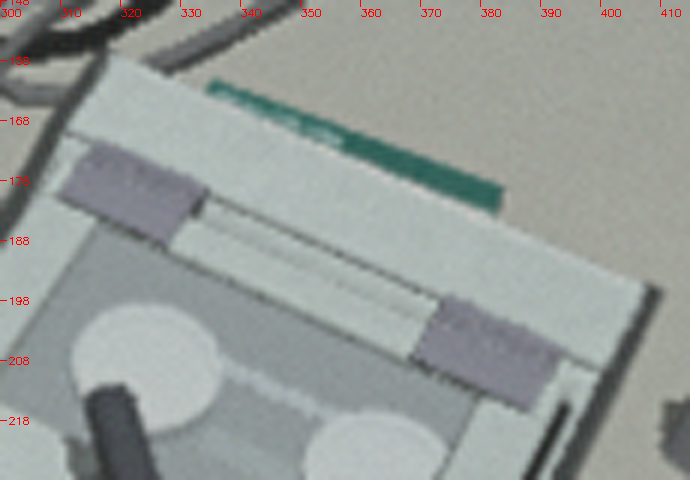

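View pics/t2.png

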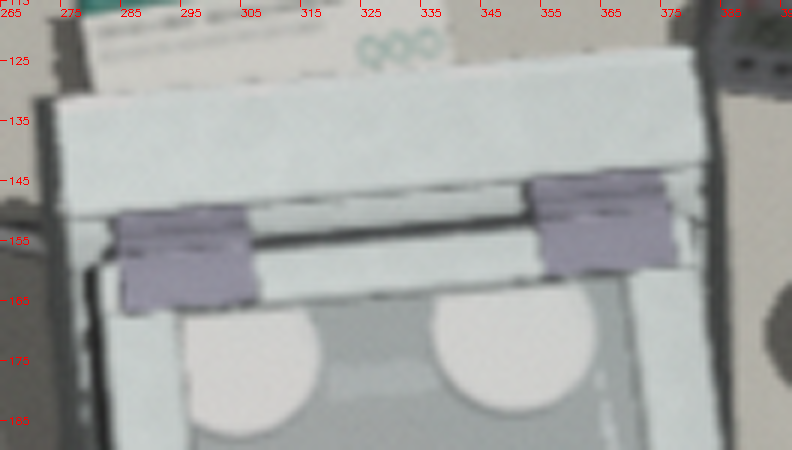

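```bash
cat > fit.py <<'E'
from h import *
from scipy.optimize import least_squares
np.set_printoptions(precision=3,suppress=True)
def pts(p):
    hx,hy,yaw,th=p[:4]; f=np.radians(25)-th
    X=np.array([np.cos(f),0,np.sin(f)]);N=np.array([-np.sin(f),0,np.cos(f)]);Y=np.array([0,1,0])
    L=[-185*X+5*N+100*Y,-185*X+5*N-100*Y,-145*X+40*N]
    c,s=np.cos(yaw),np.sin(yaw);R=np.array([[c,-s,0],[s,c,0],[0,0,1]])
    return np.array([hx,hy,150.3])+np.array(L)@R.T
if __name__=="__main__":
    s=np.array([[268.5,235],[360.3,282],[323.3,232.8]]);t=np.array([[289.3,247.5],[391.5,238.5],[340.5,218.7]])
    print(tri(s,t))
    res=lambda p:np.r_[(proj('side',pts(p))-s).ravel(),(proj('top',pts(p))-t).ravel()]
    r=least_squares(res,[705,-71,.11,.4],x_scale=[10,10,.1,.1]); print(r.x,res(r.x)); print(pts(r.x))
    h=r.x; c,s_=np.cos(h[2]),np.sin(h[2])
    B=lambda x,y,z:[h[0]-46.9*c+x*c-y*s_,h[1]-46.9*s_+x*s_+y*c,z]
    Q=[B(105,116,145),B(105,-116,145),B(-121,-116,60),B(-121,116,0)]
    print(proj('side',Q),proj('top',Q))
    # latch angle from bar ends at plane of bar
    f=np.radians(25)-h[3];ctr=pts(h)[2]
    Rz=np.array([[c,-s_,0],[s_,c,0],[0,0,1]])
    X=Rz@[np.cos(f),0,np.sin(f)];N=Rz@[-np.sin(f),0,np.cos(f)];Y=Rz@[0,1,0]
    for n,e in(('side',[[317.2,212.8],[329.4,252.8]]),('top',[[323.2,202.8],[357.8,234.5]])):
        o,d=ray(n,e); k=((ctr+3*N-o)@N)/(d@N); P=o+d*k[:,None]; v=P[1]-P[0]
        print(n,np.linalg.norm(v),'q',1.9-(np.arctan2(v@Y,v@X)-np.pi)%(2*np.pi), (P.mean(0)-ctr)@np.array([X,Y]).T)
E
python3 fit.py
```

```text
[[ 514.753    8.258  157.217    0.873]
 [ 536.735 -188.852  156.563    2.254]
 [ 565.691  -85.401  192.641    0.54 ]]
[709.895 -69.604   0.111   0.441] [-0.546 -0.068 -0.251  0.215  0.244  0.328 -0.422 -0.253  0.7   -0.561
 -0.084  0.107]
[[ 515.001    9.332  156.241]
 [ 537.113 -189.442  156.241]
 [ 565.988  -85.613  191.037]]
[[316.712 155.038]
 [411.147 196.262]
 [362.569 296.751]
 [268.149 258.614]] [[269.948 130.252]
 [383.072 120.703]
 [388.892 235.931]
 [280.166 249.225]]
side 88.53586130455803 q 1.1671902282399071 [-0.199  1.122]
top 87.20118057360074 q 1.179996075636152 [-0.062  0.375]
```

The fit residuals are under 0.7 px. The door stands level (about 0.44 rad), so its latch axis is vertical. The bar's centre is at about (566,-85.5,191), the latch is at about 1.17, and the chamber's yaw is 0.11. Now I'll move over the bar.

Call:
{"fn": "play_rows", "kwargs": {
  "commands": [
    {"offset": [-0.037,-0.026,0],"twist": 0},
    {"offset": [-0.037,-0.026,0],"twist": 0},
    {"offset": [-0.037,-0.026,0],"twist": 0},
    {"offset": [-0.037,-0.026,0],"twist": 0},
    {"offset": [-0.037,-0.026,0],"twist": 0}
  ],
  "jaw": 0
}}

```text
time: 0.6
tool_pos: [318.7, 296.7, 404.6]
tcp_rot: [-3.141, -0.0, 2.762]
contact_force: [1.1, 0.9, -0.5]
grip_width: 91.7
```

Call:
{"fn": "play_rows", "kwargs": {
  "commands": [
    {"offset": [-0.037,-0.026,0],"twist": 0},
    {"offset": [-0.037,-0.026,0],"twist": 0},
    {"offset": [-0.037,-0.026,0],"twist": 0},
    {"offset": [-0.037,-0.026,0],"twist": 0},
    {"offset": [-0.037,-0.026,0],"twist": 0}
  ]
}}

```text
time: 1.1
tool_pos: [442.4, 107.2, 404.6]
tcp_rot: [3.142, -0.0, 2.762]
contact_force: [0.3, 0.9, -0.3]
grip_width: 91.8
```

Call:
{"fn": "play_rows", "kwargs": {
  "commands": [
    {"offset": [-0.037,-0.026,0],"twist": 0},
    {"offset": [-0.037,-0.026,0],"twist": 0},
    {"offset": [-0.037,-0.026,0],"twist": 0},
    {"offset": [-0.037,-0.026,0],"twist": 0},
    {"offset": [0,0,0],"twist": 8}
  ]
}}

```text
time: 1.6
tool_pos: [542.8, -46.9, 403.7]
tcp_rot: [-3.141, 0.001, 2.617]
contact_force: [0.5, 1.6, -0.6]
grip_width: 91.5
```

Call:
{"fn": "play_rows", "kwargs": {
  "commands": [
    {"offset": [0,0,0],"twist": 8},
    {"offset": [0,0,0],"twist": 8},
    {"offset": [0,0,0],"twist": 8},
    {"offset": [0,0,0],"twist": 8},
    {"offset": [0,0,0],"twist": 8}
  ]
}}

```text
time: 2.1
tool_pos: [540.7, -42.5, 404.2]
tcp_rot: [-3.141, -0.001, 1.918]
contact_force: [-0.6, -0.5, 0.0]
grip_width: 91.8
```

Call:
{"fn": "play_rows", "kwargs": {
  "commands": [
    {"offset": [0,0,0],"twist": 8},
    {"offset": [0,0,0],"twist": 8},
    {"offset": [0,0,0],"twist": 8},
    {"offset": [0,0,0],"twist": 8},
    {"offset": [0,0,0],"twist": 8}
  ]
}}

```text
time: 2.6
tool_pos: [540.7, -42.5, 404.3]
tcp_rot: [-3.141, 0.0, 1.22]
contact_force: [-0.6, 0.4, 0.5]
grip_width: 91.9
```

Call:
{"fn": "play_rows", "kwargs": {
  "commands": [
    {"offset": [0,0,0],"twist": 7.3},
    {"offset": [0,0,0],"twist": 7.3},
    {"offset": [0,0,0],"twist": 7.2},
    {"offset": [-0.0075,0.024,0],"twist": 0},
    {"offset": [-0.0075,0.0235,0],"twist": 0}
  ]
}}

```text
time: 3.1
tool_pos: [566.5, -85.3, 404.5]
tcp_rot: [-3.141, 0.0, 0.847]
contact_force: [0.1, 0.4, 0.9]
grip_width: 91.8
```

Call:
{"fn": "play_rows", "kwargs": {
  "commands": [
    {"offset": [0,0,0],"twist": 0}
  ]
}}

```text
time: 3.2
tool_pos: [567.2, -87.3, 404.0]
tcp_rot: [3.141, 0.001, 0.843]
contact_force: [0.5, 0.8, -0.7]
grip_width: 91.8
```

Run:
```python
from h import *
for n in ("side","top"):
    im=viewer.capture(n); cv2.imwrite(f"pics/{n}2.png",im[:,:,::-1])
o=status.get_obs(); print(o['tool_pos'],o['tcp_rot'],o['joint_positions'])
t=o['tool_pos']; y=o['tcp_rot'][2]
J=np.array([np.sin(y),-np.cos(y),0])
print(proj('side',[t+[0,0,-178],t+[0,0,-178]+46*J,t+[0,0,-178]-46*J]),proj('top',[t+[0,0,-178],t+[0,0,-178]+46*J,t+[0,0,-178]-46*J]))
```

```text
[566.22105386 -85.39193475 403.99905362] [-3.13992615e+00  3.76723448e-04  8.44559771e-01] [-2.83594401e-01  4.30745057e-01  1.38952449e+00  3.85160374e-04
  1.32299037e+00  4.42547686e-01]
[[325.21226068 223.54225326]
 [349.39838284 219.07136178]
 [300.57762706 228.08347239]] [[342.4898328  215.124426  ]
 [359.28149896 196.85579651]
 [325.43757845 233.66443678]]
```

View pics/side2.png

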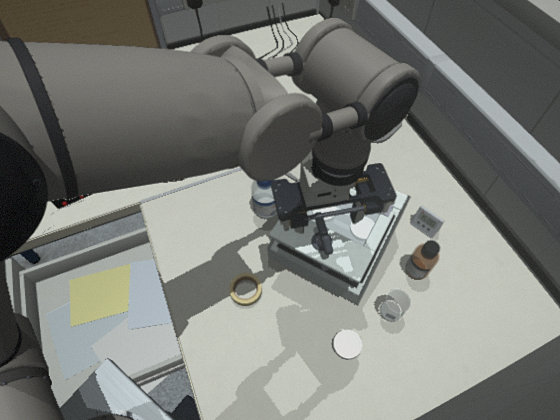

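View pics/top2.png

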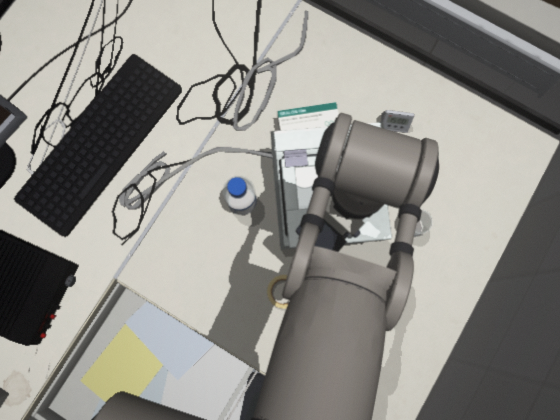

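The side view shows the open fingers straddling the bar, with tips near (305,228) and (350,210). The top view is blocked by the arm. I'll descend and grip.

Call:
{"fn": "play_rows", "kwargs": {
  "commands": [
    {"offset": [0,0,0.018],"twist": 0},
    {"offset": [0,0,0.018],"twist": 0},
    {"offset": [0,0,0.016],"twist": 0},
    {"offset": [0,0,0],"twist": 0}
  ]
}}

```text
time: 3.7
tool_pos: [565.4, -84.2, 350.5]
tcp_rot: [-3.137, 0.002, 0.846]
contact_force: [-0.2, 0.1, -0.2]
grip_width: 92.0
```

Call:
{"fn": "play_rows", "kwargs": {
  "commands": [
    {"offset": [0,0,0],"twist": 0},
    {"offset": [0,0,0],"twist": 0},
    {"offset": [0,0,0],"twist": 0},
    {"offset": [0,0,0],"twist": 0},
    {"offset": [0,0,0],"twist": 0}
  ],
  "jaw": 255
}}

```text
time: 4.2
tool_pos: [566.4, -85.2, 353.1]
tcp_rot: [3.141, -0.0, 0.845]
contact_force: [0.4, -0.8, 0.1]
grip_width: 56.6
```

Call:
{"fn": "play_rows", "kwargs": {
  "commands": [
    {"offset": [0,0,0],"twist": 0},
    {"offset": [0,0,0],"twist": 0},
    {"offset": [0,0,0],"twist": 0},
    {"offset": [0,0,0],"twist": 0},
    {"offset": [0,0,0],"twist": 0}
  ]
}}

```text
time: 4.7
tool_pos: [566.2, -85.1, 352.6]
tcp_rot: [-3.141, 0.0, 0.845]
contact_force: [-9.4, 7.4, 4.4]
grip_width: 16.6
```

Call:
{"fn": "play_rows", "kwargs": {
  "commands": [
    {"offset": [0,0,0],"twist": 0},
    {"offset": [0,0,0],"twist": 0}
  ]
}}

```text
time: 4.9
tool_pos: [566.0, -84.9, 352.5]
tcp_rot: [-3.14, 0.0, 0.845]
contact_force: [-4.0, 3.5, 1.6]
grip_width: 15.8
```

Gripped at 15.8 mm, which matches the bar's width. Now turning the latch back anticlockwise, which is negative twist.

Call:
{"fn": "play_rows", "kwargs": {
  "commands": [
    {"offset": [0,0,0],"twist": -6},
    {"offset": [0,0,0],"twist": -6},
    {"offset": [0,0,0],"twist": -6},
    {"offset": [0,0,0],"twist": -6}
  ]
}}

```text
time: 5.3
tool_pos: [566.0, -84.9, 352.5]
tcp_rot: [-3.14, -0.001, 1.269]
contact_force: [-3.5, 3.1, 1.0]
grip_width: 15.0
```

Run:
```python
from plant import status
o=status.get_obs(); print(o['tcp_rot'],o['contact_force'],o['moment'],o['grip_width'])
```

```text
[-3.13990265e+00 -5.88104549e-04  1.26855883e+00] [-3.48235921  3.08079384  1.03304316] [ 0.50548229  0.61169826 -0.12270452] 15.049046764836884
```

The moment about vertical is 0.12 N·m, so the latch is turning freely. I'll continue to about 0.3.

Call:
{"fn": "play_rows", "kwargs": {
  "commands": [
    {"offset": [0,0,0],"twist": -6.5},
    {"offset": [0,0,0],"twist": -6.5},
    {"offset": [0,0,0],"twist": -6.5},
    {"offset": [0,0,0],"twist": -6.5},
    {"offset": [0,0,0],"twist": 0}
  ]
}}

```text
time: 5.8
tool_pos: [566.1, -84.9, 352.5]
tcp_rot: [-3.14, -0.001, 1.719]
contact_force: [-2.6, 3.7, 1.2]
grip_width: 16.1
```

Run:
```python
from h import *
o=status.get_obs(); print(o['tool_pos'],o['tcp_rot'],o['contact_force'],o['moment'],o['grip_width'],o['joint_positions'])
im=viewer.capture('side'); cv2.imwrite("pics/side3.png",cv2.resize(im[120:320,220:440,::-1],None,fx=3,fy=3))
# arc of the bar centre while shutting, world
yaw=.111;h=np.array([709.9,-69.6,150.3])
f0=None
for th in [.44,.4,.35,.3,.25,.2,.15,.1,.06,.045,.02,0]:
    f=np.radians(25)-th; x=-145*np.cos(f)-40*np.sin(f); z=-145*np.sin(f)+40*np.cos(f)
    p=h+[x*np.cos(yaw),x*np.sin(yaw),z]; print(th,p.round(1),x.round(1))
```

```text
[566.07515908 -84.88279897 352.4888537 ] [-3.14045423e+00 -1.19463020e-03  1.71934099e+00] [-2.62146486  3.65036966  1.23355151] [0.59128826 0.66807992 0.11881206] 16.138959720897745 [-2.82862876e-01  4.72934514e-01  1.46888578e+00  6.53229938e-04
  1.20130608e+00 -4.31644597e-01]
0.44 [565.9 -85.6 190.8] -144.9
0.4 [564.4 -85.8 185. ] -146.4
0.35 [562.9 -86.  177.6] -147.9
0.3 [561.7 -86.1 170.2] -149.1
0.25 [560.9 -86.2 162.7] -149.9
0.2 [560.5 -86.3 155.2] -150.3
0.15 [560.4 -86.3 147.7] -150.4
0.1 [560.7 -86.2 140.2] -150.1
0.06 [561.3 -86.2 134.2] -149.6
0.045 [561.5 -86.1 132. ] -149.3
0.02 [562.  -86.1 128.2] -148.8
0 [562.5 -86.  125.3] -148.3
```

View pics/side3.png

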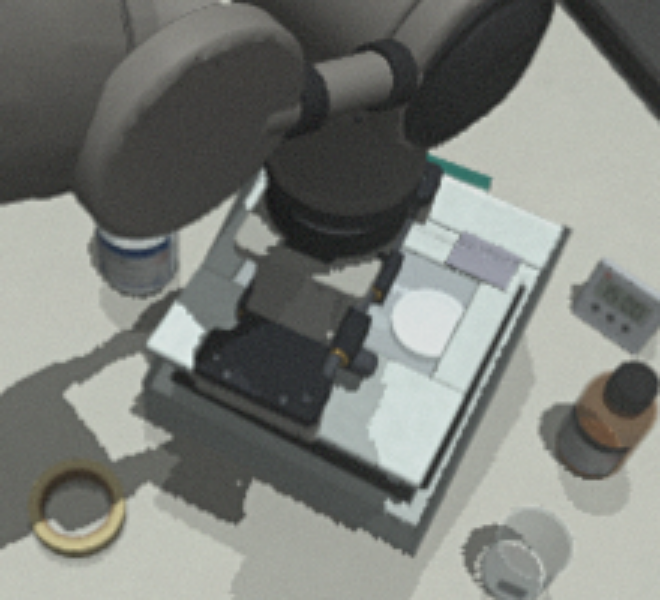

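The side view shows the bar now lying across the door, with its right end at crop (365,355). The latch is at about 0.3. Now I'll swing the door down along its arc, keeping the grip.

Call:
{"fn": "play_rows", "kwargs": {
  "commands": [
    {"offset": [0,-0.0015,0.006],"twist": 0},
    {"offset": [0,-0.0015,0.0075],"twist": 0},
    {"offset": [0,-0.0012,0.0075],"twist": 0}
  ]
}}

```text
time: 6.15
tool_pos: [562.0, -85.5, 332.4]
tcp_rot: [3.141, -0.0, 1.715]
contact_force: [-5.5, 4.8, 6.8]
grip_width: 16.7
```

```bash
cat > st.py <<'E'
from h import *
np.set_printoptions(precision=3,suppress=True)
o=status.get_obs(); print(o['time'],o['tool_pos'],o['tcp_rot'],'F',o['contact_force'],'M',o['moment'],'w',o['grip_width'],'q6',o['joint_positions'][5])
E
python3 st.py
```

```text
6.15 [561.983 -85.471 332.394] [ 3.141 -0.     1.715] F [-5.527  4.832  6.843] M [ 0.815  0.269 -0.021] w 16.70561903642688 q6 -0.43044466944256815
```

Forces are small and the door is following.

Call:
{"fn": "play_rows", "kwargs": {
  "commands": [
    {"offset": [0,-0.0008,0.0075],"twist": 0},
    {"offset": [0,-0.0004,0.0075],"twist": 0},
    {"offset": [0,-0.0001,0.0075],"twist": 0}
  ]
}}

```text
time: 6.45
tool_pos: [560.9, -85.6, 310.3]
tcp_rot: [3.139, -0.0, 1.715]
contact_force: [-5.6, 5.8, 10.2]
grip_width: 19.1
```

```bash
python3 st.py
python3 - <<'E'
from h import *
im=viewer.capture('side'); cv2.imwrite("pics/side4.png",cv2.resize(im[120:320,220:440,::-1],None,fx=3,fy=3))
E
```

```text
6.45 [560.948 -85.583 310.312] [ 3.139 -0.     1.715] F [-5.58   5.755 10.193] M [ 1.022 -0.087 -0.064] w 19.09948610530311 q6 -0.4313103605065318
```

View pics/side4.png

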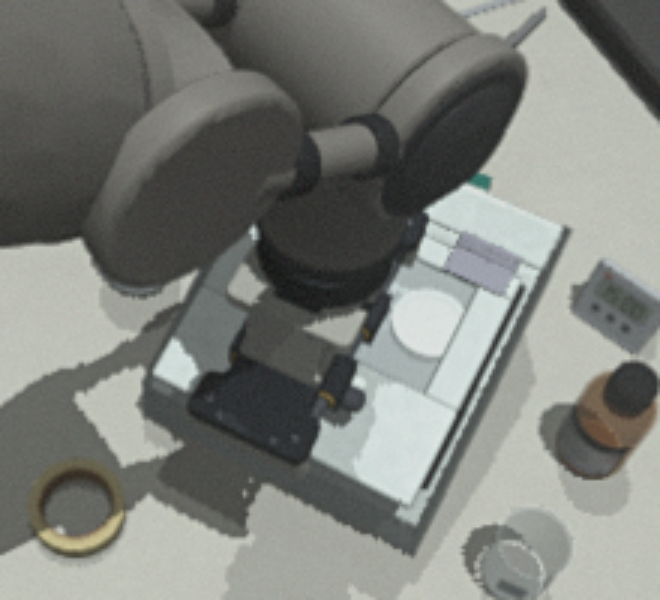

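The door follows and the fork rides on the rolled bar (19 mm), as expected. Continuing down to the gasket.

Call:
{"fn": "play_rows", "kwargs": {
  "commands": [
    {"offset": [0,0,0.0075],"twist": 0},
    {"offset": [0,0.0003,0.0075],"twist": 0},
    {"offset": [0,0.0005,0.006],"twist": 0}
  ]
}}

```text
time: 6.8
tool_pos: [562.6, -85.5, 290.0]
tcp_rot: [3.136, 0.001, 1.715]
contact_force: [-5.4, 7.4, 18.4]
grip_width: 21.6
```

```bash
python3 st.py
```

```text
6.8 [562.592 -85.463 290.041] [3.136 0.001 1.715] F [-5.442  7.381 18.415] M [ 1.248 -0.326 -0.043] w 21.563957128454682 q6 -0.4307405328084626
```

Call:
{"fn": "play_rows", "kwargs": {
  "commands": [
    {"offset": [0,0,0],"twist": 0}
  ]
}}

```text
time: 6.9
tool_pos: [562.7, -85.5, 289.9]
tcp_rot: [3.136, 0.001, 1.715]
contact_force: [-3.3, 6.0, 10.7]
grip_width: 21.5
```

```bash
python3 st.py
python3 - <<'E'
from h import *
from fit import pts
im=viewer.capture('side'); cv2.imwrite("pics/side5f.png",im[:,:,::-1]); x0,y0=262,205;c=cv2.resize(im[205:305,262:372,::-1],None,fx=6,fy=6,interpolation=2)
for th,col in((0.15,(0,0,255)),(.06,(0,255,0)),(0,(255,0,0))):
    q=proj('side',pts([709.9,-69.6,.111,th])); print(th,q)
    for p in q[:2]: cv2.circle(c,tuple(int((v+.5-o)*6) for v,o in zip(p,(x0,y0))),3,col,1)
cv2.imwrite("pics/side5.png",c)
E
```

```text
6.9 [562.65  -85.467 289.904] [3.136 0.001 1.715] F [-3.299  5.97  10.744] M [ 1.077 -0.514 -0.01 ] w 21.532869197661533 q6 -0.43079192840329794
0.15 [[270.312 245.046]
 [356.759 289.981]
 [320.343 245.984]]
0.06 [[271.721 246.684]
 [356.502 290.806]
 [319.986 248.762]]
0 [[272.813 247.405]
 [356.516 290.972]
 [319.908 250.294]]
```

View pics/side5.png

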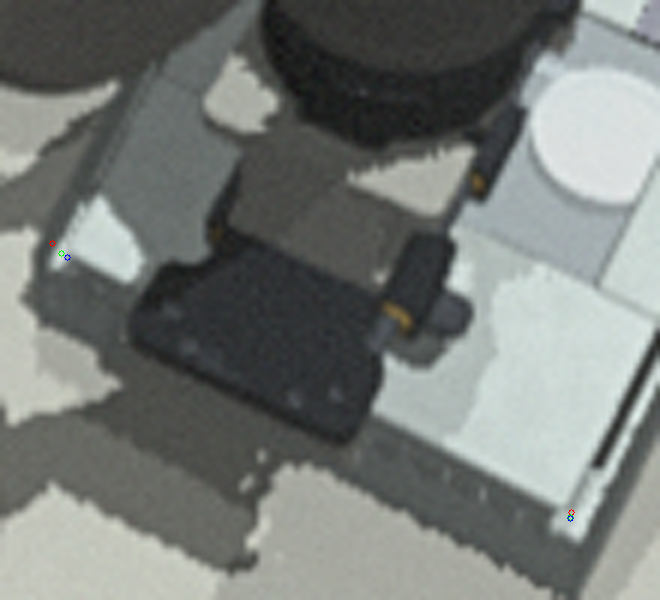

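The visible left door corner is at crop (62,260), close to the predicted spots for door angles of 0.06 and below, so the door is on or near its gasket. I'll press in gradually and watch the force.

Call:
{"fn": "play_rows", "kwargs": {
  "commands": [
    {"offset": [0,0.0003,0.002],"twist": 0},
    {"offset": [0,0.0003,0.002],"twist": 0},
    {"offset": [0,0,0],"twist": 0}
  ]
}}

```text
time: 7.25
tool_pos: [563.1, -85.4, 287.4]
tcp_rot: [3.135, 0.001, 1.715]
contact_force: [-6.2, 6.8, 18.2]
grip_width: 22.2
```

```bash
python3 st.py
```

```text
7.25 [563.064 -85.362 287.424] [3.135 0.001 1.715] F [-6.221  6.758 18.207] M [ 1.179 -0.089 -0.009] w 22.157890606622722 q6 -0.43034891443290707
```

The normal force is about 19 N (about 15 N net of the hinge). By the arc, the bar height of 125.7 mm puts the door at about 0.003 rad, with the latch still open, so step 1 is met. I'll start turning clockwise while pressing and watch the moment for a jam.

Call:
{"fn": "play_rows", "kwargs": {
  "commands": [
    {"offset": [0,0,0.0005],"twist": 4},
    {"offset": [0,0,0.0005],"twist": 4},
    {"offset": [0,0,0],"twist": 3}
  ]
}}

```text
time: 7.55
tool_pos: [563.0, -85.4, 286.7]
tcp_rot: [3.135, 0.0, 1.521]
contact_force: [-7.6, 6.2, 22.1]
grip_width: 22.4
```

```bash
python3 st.py
```

```text
7.55 [563.026 -85.394 286.744] [3.135 0.    1.521] F [-7.608  6.212 22.146] M [1.449 0.356 0.277] w 22.415437874188214 q6 -0.23616270859220048
```

Call:
{"fn": "play_rows", "kwargs": {
  "commands": [
    {"offset": [0,0,0],"twist": 3},
    {"offset": [0,0,0],"twist": 3}
  ]
}}

```text
time: 7.75
tool_pos: [563.0, -85.1, 286.8]
tcp_rot: [3.135, -0.001, 1.416]
contact_force: [-7.8, 8.5, 21.0]
grip_width: 22.0
```

```bash
python3 st.py
```

```text
7.75 [562.999 -85.122 286.772] [ 3.135 -0.001  1.416] F [-7.795  8.53  20.981] M [1.58  0.352 0.239] w 21.983184643018884 q6 -0.13186715691506373
```

Call:
{"fn": "play_rows", "kwargs": {
  "commands": [
    {"offset": [0,0,0],"twist": 3},
    {"offset": [0,0,0],"twist": 3}
  ]
}}

```text
time: 7.95
tool_pos: [563.0, -84.9, 286.8]
tcp_rot: [3.136, -0.002, 1.312]
contact_force: [-6.4, 9.8, 21.4]
grip_width: 22.3
```

```bash
python3 st.py
python3 - <<'E'
from h import *
im=viewer.capture('side'); cv2.imwrite("pics/side6.png",cv2.resize(im[205:305,262:372,::-1],None,fx=6,fy=6,interpolation=2))
E
```

```text
7.95 [563.04  -84.893 286.765] [ 3.136 -0.002  1.312] F [-6.391  9.783 21.443] M [1.8   0.29  0.221] w 22.258445518933545 q6 -0.027128753121833823
```

View pics/side6.png

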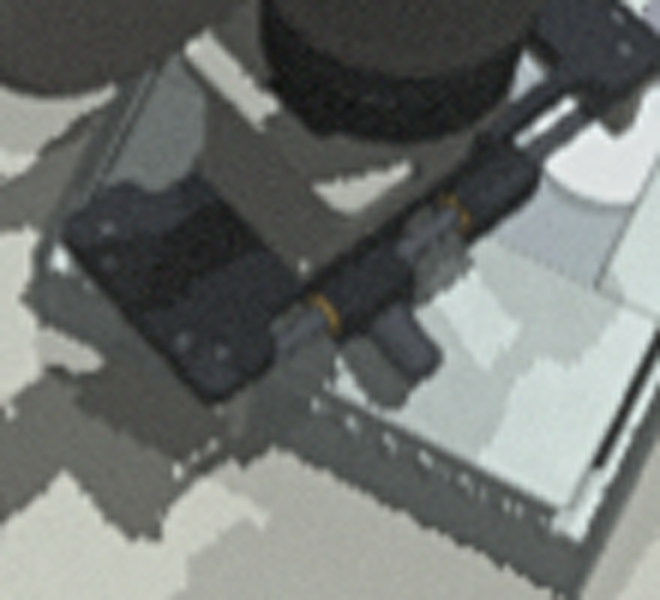

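The bar's cam end is now at crop (420,358), swinging down the door. The moment is 0.22 N·m and not rising, so there is no jam. Continuing.

Call:
{"fn": "play_rows", "kwargs": {
  "commands": [
    {"offset": [0,0,0],"twist": 4},
    {"offset": [0,0,0],"twist": 4}
  ]
}}

```text
time: 8.2
tool_pos: [563.0, -84.9, 286.7]
tcp_rot: [3.136, -0.003, 1.172]
contact_force: [-6.6, 9.8, 20.5]
grip_width: 21.9
```

```bash
python3 st.py
```

```text
8.2 [563.017 -84.851 286.661] [ 3.136 -0.003  1.172] F [-6.561  9.759 20.452] M [1.583 0.269 0.196] w 21.89061797072687 q6 0.11324491802200516
```

Call:
{"fn": "play_rows", "kwargs": {
  "commands": [
    {"offset": [0,0,0],"twist": 4},
    {"offset": [0,0,0],"twist": 4}
  ]
}}

```text
time: 8.4
tool_pos: [563.0, -85.0, 286.3]
tcp_rot: [3.137, -0.003, 1.032]
contact_force: [-7.5, 5.1, 17.6]
grip_width: 20.8
```

```bash
python3 st.py
python3 - <<'E'
from h import *
im=viewer.capture('side'); cv2.imwrite("pics/side7.png",cv2.resize(im[205:305,262:372,::-1],None,fx=6,fy=6,interpolation=2))
yaw=.111;hp=np.array([709.9,-69.6,150.3]); c,s=np.cos(yaw),np.sin(yaw);Rz=np.array([[c,-s,0],[s,c,0],[0,0,1]])
f=np.radians(25); X=Rz@[np.cos(f),0,np.sin(f)];N=Rz@[-np.sin(f),0,np.cos(f)];Y=Rz@[0,1,0]
for q in (.6,.8,1.,1.1,1.2):
    a=np.pi+1.9-q; P=hp-145*X+44*N+43*(np.cos(a)*X+np.sin(a)*Y)
    print(q,(proj('side',P)[0]+.5-[262,205])*6)
E
```

```text
8.4 [562.956 -84.984 286.322] [ 3.137 -0.003  1.032] F [-7.474  5.084 17.585] M [0.857 0.555 0.134] w 20.84548042806371 q6 0.25291427328046573
0.6 [444.27385947 360.66916993]
0.8 [425.13324855 377.99778144]
1.0 [402.93740397 391.09479597]
1.1 [390.97984861 395.88217562]
1.2 [378.61417787 399.4278756 ]
```

View pics/side7.png

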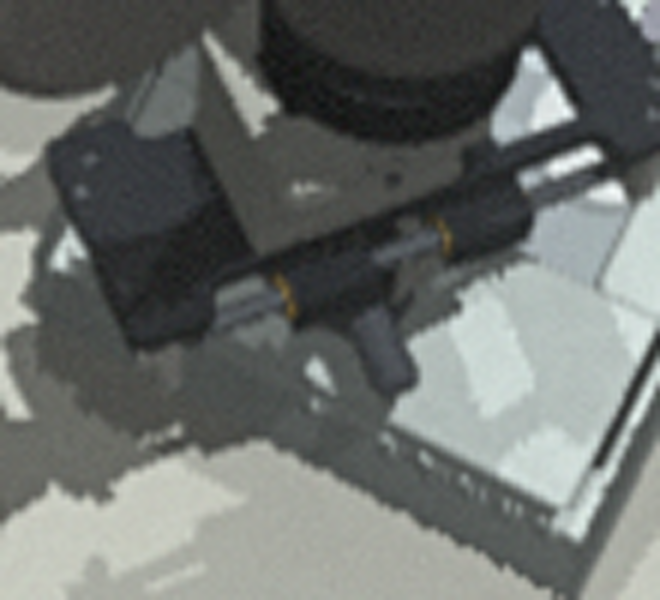

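The bar's end at crop (400,385) matches the prediction for a latch angle of about 1.0, (403,391). The cam is therefore past the blunt edge and under the keeper, with low torque. Continuing to home.

Call:
{"fn": "play_rows", "kwargs": {
  "commands": [
    {"offset": [0,0,0],"twist": 5},
    {"offset": [0,0,0],"twist": 5},
    {"offset": [0,0,0],"twist": 5}
  ]
}}

```text
time: 8.75
tool_pos: [562.8, -85.1, 285.6]
tcp_rot: [3.139, -0.003, 0.769]
contact_force: [-5.0, 8.2, 12.1]
grip_width: 19.5
```

```bash
python3 st.py
```

```text
8.75 [562.836 -85.094 285.566] [ 3.139 -0.003  0.769] F [-5.028  8.212 12.081] M [1.097 0.306 0.049] w 19.502100477017915 q6 0.5155985568202041
```

Call:
{"fn": "play_rows", "kwargs": {
  "commands": [
    {"offset": [0,0,0],"twist": 5},
    {"offset": [0,0,0],"twist": 5},
    {"offset": [0,0,0],"twist": 5}
  ]
}}

```text
time: 9.05
tool_pos: [562.6, -85.0, 285.1]
tcp_rot: [3.141, -0.003, 0.507]
contact_force: [-4.9, 7.8, 11.5]
grip_width: 17.4
```

```bash
python3 st.py
```

```text
9.05 [562.628 -84.986 285.081] [ 3.141 -0.003  0.507] F [-4.908  7.767 11.495] M [1.032 0.479 0.087] w 17.43367402041537 q6 0.7774459937720094
```

Call:
{"fn": "play_rows", "kwargs": {
  "commands": [
    {"offset": [0,0,0],"twist": 5},
    {"offset": [0,0,0],"twist": 5},
    {"offset": [0,0,0],"twist": 5}
  ]
}}

```text
time: 9.35
tool_pos: [562.7, -84.9, 284.6]
tcp_rot: [-3.141, -0.003, 0.246]
contact_force: [-2.6, 7.9, 8.0]
grip_width: 16.0
```

```bash
python3 st.py
```

```text
9.35 [562.694 -84.94  284.6  ] [-3.141 -0.003  0.246] F [-2.6    7.861  7.991] M [1.126 0.298 0.148] w 16.038455928653914 q6 1.039093134420289
```

Call:
{"fn": "play_rows", "kwargs": {
  "commands": [
    {"offset": [0,0,0],"twist": 4},
    {"offset": [0,0,0],"twist": 3}
  ]
}}

```text
time: 9.55
tool_pos: [562.7, -85.0, 284.4]
tcp_rot: [-3.141, -0.003, 0.125]
contact_force: [-0.9, 6.6, 5.2]
grip_width: 15.9
```

```bash
python3 st.py
python3 - <<'E'
from h import *
im=viewer.capture('side'); cv2.imwrite("pics/side8.png",cv2.resize(im[205:305,262:372,::-1],None,fx=6,fy=6,interpolation=2))
E
```

```text
9.55 [562.708 -84.971 284.433] [-3.141 -0.003  0.125] F [-0.872  6.644  5.17 ] M [1.114 0.327 0.295] w 15.871470528385844 q6 1.1602377080275124
```

View pics/side8.png

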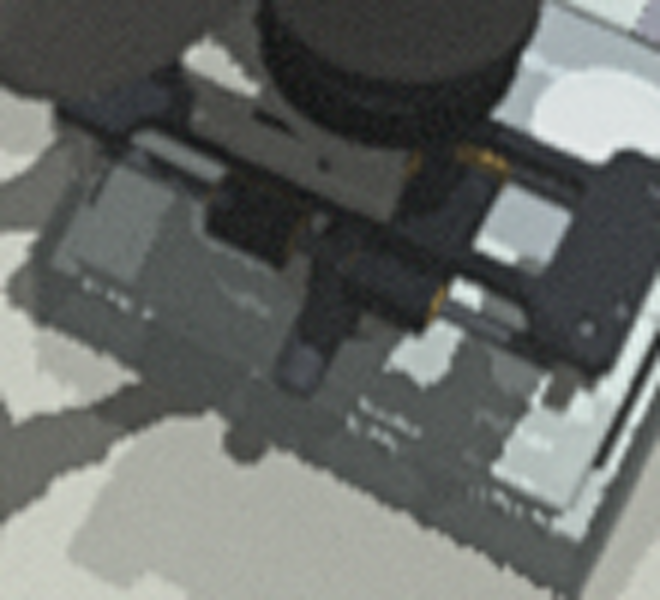

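The bar now points straight down the door, with its end at crop (302,368), and the yaw implies a latch angle of about 1.88. I'll add a slight nudge, then let go and back off.

Call:
{"fn": "play_rows", "kwargs": {
  "commands": [
    {"offset": [0,0,0],"twist": 1.5},
    {"offset": [0,0,0],"twist": 0},
    {"offset": [0,0,0],"twist": 0},
    {"offset": [0,0,0],"twist": 0}
  ]
}}

```text
time: 10.0
tool_pos: [562.7, -85.0, 284.4]
tcp_rot: [-3.141, -0.003, 0.101]
contact_force: [-2.0, 7.0, 7.5]
grip_width: 15.4
```

```bash
python3 st.py
```

```text
10.0 [562.716 -84.966 284.399] [-3.141 -0.003  0.101] F [-2.044  7.015  7.497] M [1.353 0.389 0.225] w 15.420083390422787 q6 1.1836641452764083
```

Call:
{"fn": "play_rows", "kwargs": {
  "commands": [
    {"offset": [0,0,0],"twist": 0},
    {"offset": [0,0,0],"twist": 0},
    {"offset": [0,0,0],"twist": 0},
    {"offset": [0,0,0],"twist": 0},
    {"offset": [0,0,0],"twist": 0}
  ],
  "jaw": 100
}}

```text
time: 10.5
tool_pos: [562.4, -86.1, 283.1]
tcp_rot: [3.141, -0.0, 0.103]
contact_force: [-0.6, -0.3, 1.0]
grip_width: 51.0
```

```bash
python3 st.py
```

```text
10.5 [562.352 -86.063 283.056] [ 3.141 -0.     0.103] F [-0.636 -0.256  1.034] M [-0.053  0.148  0.015] w 51.023600138834 q6 1.1812547538599192
```

Released with zero contact force. Now I'll lift straight up, then move away to the left for a clear view.

Call:
{"fn": "play_rows", "kwargs": {
  "commands": [
    {"offset": [0,0,-0.02],"twist": 0},
    {"offset": [0,0,-0.03],"twist": 0},
    {"offset": [0,0,-0.04],"twist": 0},
    {"offset": [0,0,-0.04],"twist": 0}
  ]
}}

```text
time: 10.9
tool_pos: [562.1, -85.9, 414.3]
tcp_rot: [-3.141, 0.001, 0.103]
contact_force: [0.5, 1.0, -0.5]
grip_width: 55.5
```

Call:
{"fn": "play_rows", "kwargs": {
  "commands": [
    {"offset": [-0.02,-0.04,0],"twist": 0},
    {"offset": [-0.02,-0.04,0],"twist": 0},
    {"offset": [-0.02,-0.04,0],"twist": 0},
    {"offset": [-0.02,-0.04,0],"twist": 0},
    {"offset": [-0.02,-0.04,0],"twist": 0}
  ]
}}

```text
time: 11.4
tool_pos: [440.9, 103.8, 413.3]
tcp_rot: [-3.142, -0.0, 0.103]
contact_force: [-0.4, -0.0, -0.8]
grip_width: 56.3
```

Call:
{"fn": "play_rows", "kwargs": {
  "commands": [
    {"offset": [-0.02,-0.04,0],"twist": 0},
    {"offset": [-0.02,-0.04,0],"twist": 0},
    {"offset": [-0.02,-0.04,0],"twist": 0},
    {"offset": [-0.02,-0.04,0],"twist": 0},
    {"offset": [0,0,0],"twist": 0}
  ]
}}

```text
time: 11.9
tool_pos: [343.3, 256.7, 413.4]
tcp_rot: [-3.14, 0.0, 0.109]
contact_force: [0.1, -0.3, -0.7]
grip_width: 55.7
```

```bash
python3 st.py
python3 - <<'E'
from h import *
from fit import pts
for n,(x0,y0,w,h,k) in (('side',(225,145,220,220,2.7)),('top',(225,110,220,200,3))):
    im=viewer.capture(n); cv2.imwrite(f'pics/{n}9f.png',im[:,:,::-1]); cv2.imwrite(f"pics/{n}9.png",cv2.resize(im[y0:y0+h,x0:x0+w,::-1],None,fx=k,fy=k,interpolation=2))
    for th in(0,.045):print(n,th,(proj(n,pts([709.9,-69.6,.111,th]))+.5-[x0,y0])*k)
E
```

```text
11.9 [343.277 256.679 413.402] [-3.14   0.     0.109] F [ 0.122 -0.321 -0.676] M [-0.117  0.172 -0.028] w 55.73642834453699 q6 1.9232530885743377
side 0 [[130.446 277.843]
 [356.443 395.476]
 [257.602 285.645]]
side 0.045 [[128.204 276.457]
 [356.377 395.214]
 [257.728 282.605]]
top 0 [[189.753 406.176]
 [475.798 380.393]
 [337.193 351.183]]
top 0.045 [[190.286 409.215]
 [478.57  383.215]
 [338.433 350.932]]
```

View pics/side9.png

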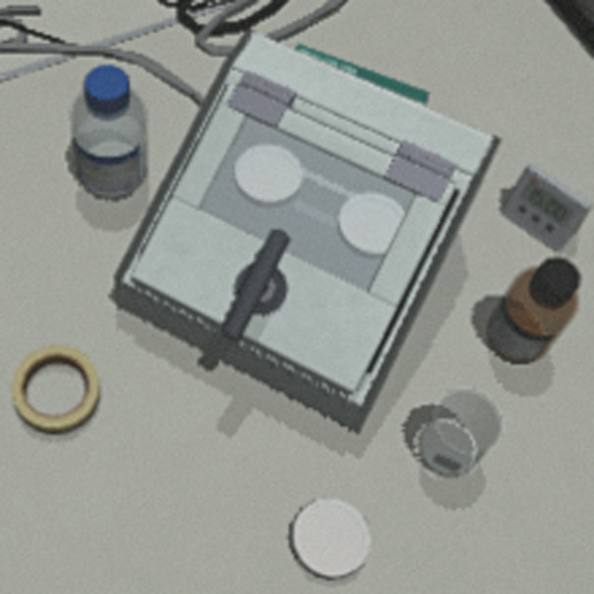

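View pics/top9.png

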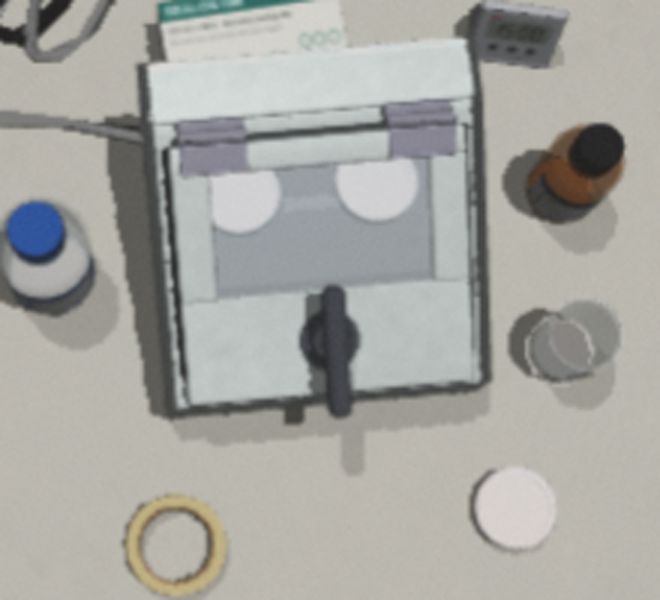

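The door sits flush. In the top crop its lower corners are near (187,407) and (477,381), and the bar runs from (334,288) to (341,415), pointing down the door. I'll check the latch angle from the bar and the bystanders against the first pictures.

Run:
```python
from h import *
yaw=.111;hp=np.array([709.9,-69.6,150.3]); c,s=np.cos(yaw),np.sin(yaw);Rz=np.array([[c,-s,0],[s,c,0],[0,0,1]])
f=np.radians(25); X=Rz@[np.cos(f),0,np.sin(f)];N=Rz@[-np.sin(f),0,np.cos(f)];Y=Rz@[0,1,0]
ctr=hp-145*X+44*N
for n,e in(('top',np.array([[334,288],[341,415]])/3+[225,110]-.5),('side',np.array([[281,237],[231,335]])/2.7+[225,145]-.5)):
    o,d=ray(n,e);k=((ctr-o)@N)/(d@N);P=o+d*k[:,None];v=P[1]-P[0]
    print(n,np.linalg.norm(v),'q',1.9-((np.arctan2(v@Y,v@X)-np.pi+np.pi)%(2*np.pi)-np.pi))
for n,boxes in(('side',dict(buffer=(250,168,32,52),tape=(228,272,36,36),dish=(330,328,34,32),beaker=(374,286,40,38),amber=(402,238,40,44))),('top',dict(buffer=(224,176,34,36),tape=(264,272,40,40),dish=(380,262,34,32),beaker=(394,208,40,34),amber=(398,148,38,38)))):
    a=cv2.imread(f'pics/{n}0.png',0);b=cv2.imread(f'pics/{n}9f.png',0)
    for k,(x,y,w,h) in boxes.items():
        m=cv2.matchTemplate(b[y-10:y+h+10,x-10:x+w+10],a[y:y+h,x:x+w],cv2.TM_CCOEFF_NORMED);_,v,_,l=cv2.minMaxLoc(m);print(n,k,'shift px',l[0]-10,l[1]-10,round(v,2))
```

```text
top 87.57269987853853 q 1.9019752122984777
side 82.32900603622129 q 1.9073773864955461
side buffer shift px 0 0 0.99
side tape shift px 0 0 1.0
side dish shift px 0 0 0.99
side beaker shift px 0 0 0.99
side amber shift px 0 0 1.0
top buffer shift px 0 0 1.0
top tape shift px 0 0 0.99
top dish shift px 0 0 0.97
top beaker shift px 0 0 1.0
top amber shift px 0 0 1.0
```

```bash
python3 -c "
from plant import ticket
print(ticket.close_job())"
```

```text
the job is handed in; nothing more can be done
None
```

The door is shut, latched and drawn tight, the arm has let go, and I handed the job in at about 12 s of the 48 s. The hand-in gives no verdict.

**What I did:** I gripped the T-bar and turned the latch back from about 1.17 to 0.3 rad. Keeping the grip, I swung the door down and pressed it onto its gasket with about 19 N along the door's normal. I then turned the handle clockwise to its stop, let go and backed away.

**Last checks:**
- **Latch:** the bar's direction gives 1.90 rad from the top camera and 1.91 rad from the side camera; home is 1.9.
- **Door:** by eye the lower corners lie about at the drawn-tight position, but the pictures cannot resolve 0.015 rad. The tighter evidence is the latch angle, the gripper's height while pressing, and the bar turning with at most about 0.3 N·m.
- **Jamming:** the moment stayed at about 0.3 N·m or less throughout, with no sign of the cam jamming. Cam force itself is not reported.
- **Bystanders:** all five show no shift in either picture compared with the start.
- **Contact:** the wrist force is within noise of zero and the gripper is well clear of the chamber.

No check failed or disagreed. The door and latch angles at the gasket stage (about 0.003 rad and 0.3 rad) come from tool positions, not direct readings.

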